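# Start-up sequence on the bench control box

### The job

Bring the bench control box up in order by pressing with the fingertips: first press the power strip's rocker over to its other side, then press the square key on the box fully down so that it stays down, then press the small round button fully down and let it come back up. Do not press the wide mushroom-headed button, and pick nothing up: the power strip, the glue bottle, the thread spool and the wooden block stay where they are.

Things in the scene. Friction and masses are not known exactly. Their poses are not given: they have to be found in the camera images.
- strip: Loose white power strip (0.35 kg), 55 mm wide along its x, 223 mm long along its y, with three sockets; origin at the centre of its underside, z up. Its body top is 42 mm above the bench. Its -x side faces roughly towards the robot (turned up to 0.25 rad). The rocker switch lies near its -y end.
- rocker (a point): Centre of the power strip's rocker switch, at (0, -61, 45) mm in the strip's frame and with the strip's axes (it does not turn with the rocker). The rocker is 24 mm along x, 12 mm along y and tilts about the y axis. At the start its -x half (nearer the robot) stands raised, the outer edge, 11 mm from the centre, 47 mm above the bench; its +x half is down.
- strip_switch (a joint): Rocker angle, rad: 0 to 0.05 at the start (off), 0.349 fully over (on, -x half down). Press the raised edge down 4 to 5 mm: about 3 N slowly, near 10 N at 20 mm/s (damped), so a force stop below 15 N ends too soon. No spring; it stays where left. Keep off the other half: centre a broad fingertip 10 to 18 mm from the rocker's centre towards -x.
- console: Grey control box fixed to the bench, 84 mm (x) by 196 mm (y) by 40 mm high, a cable gland on its +x side; origin at the centre of its underside, z up. On its top stand three control modules, 44 mm square and 6 mm high, in a row along its y at -60, 0 and +60 mm; which one is where changes. All are grey and black: tell them apart by shape.
- square_key_top (a point): Centre of the top of the square key, 24 mm square, black; it moves with the key. Unpressed it is 57 mm above the bench, 11 mm above its module. x, y axes are the control box's.
- square_key (a joint): Travel of the square key, m: 0 up (starts up to 0.001), 0.006 fully down. Needs about 3 N, has no spring and stays down where it is left (then 51 mm above the bench).
- round_button_top (a point): Centre of the top of the small round flat button, 24 mm across, black in a steel collar 31 mm across and 2 mm high; it moves with the button. Unpressed 57 mm above the bench.
- round_button (a joint): Travel of the round button, m: 0 up, 0.006 fully down. Spring return: about 2.5 N to start, 6 N fully down; comes up by itself.
- mushroom_top (a point): Centre of the top of the wide mushroom-headed button, 38 mm across, 69 mm above the bench. Not to be pressed.
- mushroom_button (a joint): Travel of the mushroom button, m: 0 up, 0.006 fully down; spring return, 6 N to start. Must stay up.
- glue: Bystander: loose white glue bottle with a green tip, 31 mm across, 84 mm tall, standing behind the control box, 90 to 110 mm off its middle towards its +x; origin at the centre of its underside.
- spool: Bystander: loose wooden thread spool, 34 mm across, 36 mm tall, standing off the -y end of the power strip, about 100 mm from the rocker; origin at the centre of its underside.
- block: Bystander: loose plain wooden block, 40 x 60 x 30 mm high, lying off the -y end of the control box; origin at the centre of the underside.

How it is judged (in metres and radians):
On the way, in this order (a step that is already met when the one before it is completed fails the run):
1. the power strip's rocker is pressed over (on) (value of joint strip_switch above 0.24 rad), for 0.1 s.
2. the square key is pressed fully down (value of joint square_key above 0.0045 m), for 0.1 s.
3. the small round button is pressed fully down (value of joint round_button above 0.0045 m), for 0.1 s.
At the end, for the whole second after the job is handed in: The rocker is over (above 0.24 of 0.349 rad), the square key is down (more than 4.5 of 6 mm), the round button has come back up (under 1.5 mm), the mushroom button is up; the strip lies flat, at rest, within 40 mm of its start, and the bystanders are within 25 mm of theirs (value of joint strip_switch above 0.24 rad and value of joint square_key above 0.0045 m and value of joint each of round_button, mushroom_button below 0.0015 m and height (world z) of strip below 0.01 m and angle between strip's own z axis and vertical below 0.1 rad and linear speed of strip below 0.02 m/s and not (distance of strip from where it was at the start of the episode above 0.04 m) and not (distance of glue from where it was at the start of the episode above 0.025 m) and not (distance of spool from where it was at the start of the episode above 0.025 m) and not (distance of block from where it was at the start of the episode above 0.025 m)); the robot touches nothing.
It fails at once if the square key is pressed before the power strip is on (value of joint square_key above 0.003 m and value of joint strip_switch below 0.2 rad).
It fails at once if the round button is pressed before the square key is down (value of joint round_button above 0.003 m and value of joint square_key below 0.004 m).
It fails at once if the mushroom button is pressed (value of joint mushroom_button above 0.002 m).
It fails at once if the power strip is lifted, or pushed more than 40 mm (height (world z) of strip above 0.015 m or distance of strip from where it was at the start of the episode above 0.04 m).
It fails at once if a bystander (glue bottle, thread spool, wooden block) is moved more than 25 mm or lifted (distance of any of glue, spool, block from where it was at the start of the episode above 0.025 m).
It also fails if it takes over 42 s, if anything falls off the work surface, if the arm or the gripper's body presses on something with over 40 N, if the wrist force passes 120 N, or if a joint passes its speed limit or range.

### The arm

A 7-joint arm with a two-finger parallel gripper is mounted at the origin on the work surface; the furniture and walls round the work are solid. World frame = base frame: x ahead of the robot, y to its left, z up, the work surface at z = 0. Lengths are in m, angles in degrees, forces in N, time in s.
With the tool pointing down it reaches from about 0.35 to 0.9 m from the base axis. Payload 19.9 kg.
Tool frame: the origin (TCP) lies at the very end of the fingers, on their centre line; the grasp point (between the pads) lies 19 mm behind it; z points along the fingers, y is the line along which they close (so a half turn about z gives the same grasp; the last joint's range is limited). The gripper opens to 85 mm and grips with 20 to 120 N. Pads are 22 mm wide; open, the fingers measure 114 mm over their backs; the gripper's body (76 mm by 85 mm) begins 54 mm behind the grasp point. The pads swing forward as they close: fully open they stand 13 mm farther back than shut.
Start: joints at [67.179, 23.915, -0.59, 92.452, 0.269, 63.638, -3.037], TCP at [0.218, -0.586, 0.231] pointing down, gripper open.
Joint ranges: [-161.28, 161.28], [-22.2, 115.67], [-73.04, 71.86], [3.21, 147.25], [-68.34, 248.33], [10.77, 114.83], [-161.83, 161.83]. Speed limits (degrees/s): [108.29, 108.29, 136.94, 136.94, 172.46, 172.46, 172.46].

### API

Orientations are given as [roll, pitch, yaw] about the fixed x, y, z axes, in that order (R = Rz(yaw) Ry(pitch) Rx(roll)).
In Python, from plant import env gives the robot as it stands.
- The arm moves only by the shell command python3 -m jog 'ROWS'. ROWS is JSON, a list of rows, each an object with "grip": the finger opening in mm, from 0 to 85.4; "xyz": the shift along the tool's x, y, z in mm, a list of three; "spin": the turn about the tool's z in rad. A call has 1 to 12 rows; each row shifts and turns the commanded pose from where the row before left it, along the tool's axes as they then stand; what a row does not reach is not made up. A row lasts 1/8 s, in which the tool goes at most 62.5 mm and 10.7 degrees, less where a joint would pass 70% of its speed; a pose out of reach is approached as far as the arm can. A call is refused whole if a number of a shift passes 62.5 or a number of a turn 0.188, either way. A call with a gripper value outside its range is refused whole. The fingers move at their own pace and stop on an object; the grip force is fixed at half the most. Time passes only in rows, so rows that do not move let the fingers close. It gives the time, the measured TCP pose, the force, the opening and the grip force at its end, in the units of the state.
- env.observe(): the state, without advancing time (a new reading comes with each control period).
- env.snapshot(name): name is "scene" or "top" or "wrist"; returns a dict with "image" (400x640x3 uint8, blue, green, red), "range_z" (400x640 float32, m along the optical axis (not along the pixel's ray), 0 where there is no reading), "intrinsics" (3x3 intrinsics, pixels), "D" ([k1, k2, p1, p2, k3] as OpenCV has them; the pictures are not rectified), "R" (3x3) and "t" (3): a world point X has camera coordinates R X + t; the wrist camera has in their place "tool_from_camera" (4x4, takes a point from camera to tool coordinates, whose origin is the TCP and whose axes are the flange's). Camera axes: x right, y down, z forward; pixel columns grow to the right and rows downward; lengths in m; the calibration is good to about 2 mm. A picture is of the moment at which its call begins: read the wrist's pose just before it.
- env.job_done(): hands the job in; it is judged then, once.
Trained networks look in the newest picture that a camera, given by its name, has taken for a name from the list of things; names that differ only in an ending like _2 or _b are one class to them, and where a whole thing is asked for, a point or a joint stands for the part that bears it (a point fixed in the world has none). Each returns a list of dicts, best first, with "conf" (0 to 1); they miss things now and then, are a little off and sometimes report something else, mostly with a low value. They report only what shows in the picture. A call takes as long as a camera call.
- env.look_for(camera, label): "extent" ([left, top, right, bottom] in pixels, round what is visible of it).
- env.tip_of(camera, label): "xy" ([column, row] in pixels: a listed point, or the origin of a listed thing).
The state is a dict: "t": time; "joints": joint angles; "dq": joint speeds; "effort": joint torques, N m; "ee_pos": TCP position; "tcp_rot": TCP orientation; "ft_force": force on the tool from outside, world axes, zero at the start; "torque": the same for the moment, N m; "width": finger opening in m; "finger_force": force on a finger pad.
Only numpy, scipy, OpenCV 4.12 (cv2) and the standard library are available. Lean on these libraries where they do the work, as an engineer would, in place of code of your own. Each camera call takes 0.05 s, during which the arm holds its last target. There are 200 camera calls.

## Working session

There is one attempt and no reset: what is moved stays moved. The work goes in short steps, Python scripts to look and compute and a shell command to move; the robot and the scene stay as the last step left them, time stands still between calls to the robot, and variables do not carry over. Pictures are saved under pics/ and viewed, at most 10 in all, crops included, and the job is handed in when it is done.

```bash
mkdir -p pics; ls; cat > h.py <<'E'
from plant import env
import numpy as np, cv2
from scipy.spatial.transform import Rotation as Ro
def snap(c):
    s=env.observe(); d=env.snapshot(c); K=np.array(d["intrinsics"]);D=np.array(d["D"])
    if c=="wrist":
        T=np.eye(4);T[:3,:3]=Ro.from_euler('xyz',s["tcp_rot"],degrees=True).as_matrix();T[:3,3]=s["ee_pos"]
        M=T@np.array(d["tool_from_camera"]); R=M[:3,:3];o=M[:3,3]
    else:
        R=np.array(d["R"]).T;o=-R@np.array(d["t"])
    d.update(K=K,Dd=D,Rw=R,o=o); return d
def ray(d,px):
    p=cv2.undistortPoints(np.array(px,float).reshape(1,1,2),d["K"],d["Dd"])[0,0]
    return d["Rw"]@np.array([p[0],p[1],1])
def atz(d,px,z):
    r=ray(d,px); return d["o"]+r*(z-d["o"][2])/r[2]
def bydepth(d,px):
    u,v=np.round(px).astype(int); w=d["range_z"][max(v-2,0):v+3,max(u-2,0):u+3]; w=w[w>0]
    return d["o"]+ray(d,px)*np.median(w) if len(w) else None
E
python3 - <<'E'
from h import *
np.set_printoptions(precision=4,suppress=True)
print(env.observe())
Z=dict(strip=0.0,rocker=.045,console=0,square_key_top=.057,round_button_top=.057,mushroom_top=.069,glue=0,spool=0,block=0)
for c in("top","scene"):
    d=snap(c); cv2.imwrite(f"pics/{c}.png",d["image"]); print(c,d["o"])
    for n in Z:
        for r in env.tip_of(c,n)[:2]: print(n,round(r["conf"],2),np.round(r["xy"]),atz(d,r["xy"],Z[n]),bydepth(d,r["xy"]))
E
```

```text
pics
{'t': 0.0, 'joints': array([67.1788, 23.9506, -0.5912, 92.486 ,  0.2706, 63.6394, -3.0344]), 'dq': array([ 0.0762, -0.0264,  0.0456, -0.044 , -0.0318,  0.0833, -0.0037]), 'effort': array([ -0.0012, -86.4471,   0.679 , -43.4903,   0.0192,   0.0075,
        -0.    ]), 'ee_pos': array([ 0.2182, -0.5853,  0.2306]), 'tcp_rot': array([-179.9257,    0.0063,   20.4475]), 'ft_force': array([-0.4448, -0.5613, -0.54  ]), 'torque': array([ 0.0351, -0.0148, -0.0368]), 'finger_force': 0.0, 'width': 0.08591237502612854}
top [ 0.4527 -0.0326  1.1216]
strip 0.6 [336. 252.] [ 0.432  -0.0351  0.    ] [ 0.4325 -0.0351  0.0258]
rocker 0.78 [365. 258.] [ 0.4206 -0.097   0.045 ] [ 0.4205 -0.0971  0.0424]
console 0.57 [268. 200.] [0.5505 0.1203 0.    ] [0.5457 0.1128 0.0552]
square_key_top 0.73 [271. 200.] [0.5452 0.1064 0.057 ] [0.5455 0.1069 0.0536]
square_key_top 0.52 [266. 194.] [0.5602 0.1155 0.057 ] [0.5602 0.1156 0.0563]
round_button_top 0.63 [240. 199.] [0.5488 0.1735 0.057 ] [0.5488 0.1735 0.0569]
mushroom_top 0.77 [294. 190.] [0.5663 0.0548 0.069 ] [0.5664 0.055  0.0676]
mushroom_top 0.73 [25
[... 338 characters left out ...]
0291]
scene [0.0717 0.2492 0.7358]
strip 0.78 [345. 256.] [ 0.4276 -0.0348 -0.    ] [ 0.4106 -0.0213  0.035 ]
rocker 0.5 [209. 213.] [0.6079 0.1605 0.045 ] [0.6337 0.1563 0.0118]
console 0.66 [248. 236.] [0.5548 0.1077 0.    ] [0.5282 0.1154 0.0405]
square_key_top 0.66 [242. 225.] [0.5456 0.1195 0.057 ] [0.547  0.1191 0.055 ]
round_button_top 0.6 [215. 240.] [0.5378 0.174  0.057 ] [0.5383 0.1739 0.0562]
mushroom_top 0.75 [268. 202.] [0.5612 0.0575 0.069 ] [0.5625 0.0569 0.0671]
glue 0.83 [214. 212.] [0.6406 0.1457 0.    ] [0.6294 0.1478 0.0145]
spool 0.66 [421. 245.] [ 0.3793 -0.1773  0.    ] [ 0.3723 -0.1675  0.0168]
block 0.68 [296. 189.] [ 0.6154 -0.0295 -0.    ] [ 0.5943 -0.0187  0.0285]
```

View pics/top.png

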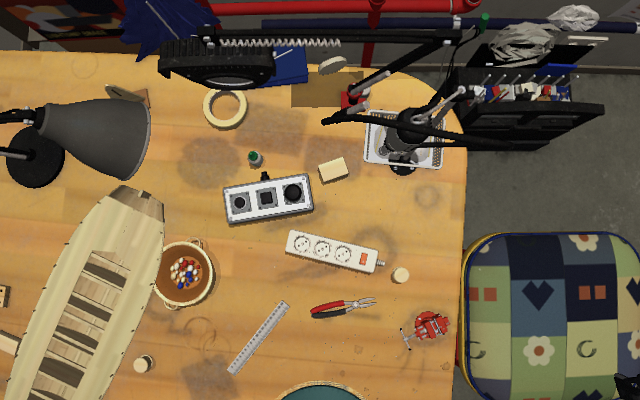

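The top view shows the control box with round (239,203), square (267,198) and mushroom (293,193) from left to right. The strip is at (332,251) with its rocker at (364,259), and the network's points agree. I'll approach the strip.

```bash
python3 -m jog '[{"grip":0,"xyz":[32,-38,0],"spin":0},{"grip":0,"xyz":[32,-38,0],"spin":0},{"grip":0,"xyz":[32,-38,0],"spin":0},{"grip":0,"xyz":[32,-38,0],"spin":0},{"grip":0,"xyz":[32,-38,0],"spin":0},{"grip":0,"xyz":[32,-38,0],"spin":0},{"grip":0,"xyz":[32,-38,0],"spin":0},{"grip":0,"xyz":[32,-38,0],"spin":0},{"grip":0,"xyz":[32,-38,0],"spin":0},{"grip":0,"xyz":[32,-38,0],"spin":0},{"grip":0,"xyz":[0,0,0],"spin":0.18},{"grip":0,"xyz":[0,0,0],"spin":0.18}]'
python3 -m jog '[{"grip":0,"xyz":[0,0,0],"spin":0.18},{"grip":0,"xyz":[0,0,0],"spin":0}]'
python3 - <<'E'
from h import *
np.set_printoptions(precision=4,suppress=True)
s=env.observe();print(s["t"],s["ee_pos"],s["tcp_rot"],s["ft_force"])
d=snap("wrist");cv2.imwrite("pics/w1.png",d["image"])
Z=dict(strip=0.0,rocker=.045,square_key_top=.057,round_button_top=.057,mushroom_top=.069)
for n in Z:
    for r in env.tip_of("wrist",n)[:2]: print(n,round(r["conf"],2),np.round(r["xy"]),atz(d,r["xy"],Z[n]),bydepth(d,r["xy"]))
E
```

```text
t: 2.5
ee_pos: [0.3856, -0.1173, 0.2314]
tcp_rot: [180.0, -0.0, -0.4]
ft_force: [-0.6, -1.0, 0.0]
width: 0.0002
finger_force: 0.0
t: 2.75
ee_pos: [0.3855, -0.1178, 0.2314]
tcp_rot: [180.0, -0.0, -10.4]
ft_force: [-0.2, 0.2, -0.1]
width: 0.0004
finger_force: 0.0
2.75 [ 0.3855 -0.1178  0.2314] [179.9949  -0.0112 -10.4417] [-0.2005  0.1909 -0.0775]
strip 0.87 [239. 140.] [ 0.4316 -0.035   0.    ] [ 0.433  -0.0415  0.0256]
rocker 0.6 [287. 144.] [ 0.4209 -0.0926  0.045 ] [ 0.4207 -0.0924  0.0432]
square_key_top 0.61 [38. 51.] [0.5512 0.1171 0.057 ] [0.5511 0.1168 0.0573]
square_key_top 0.31 [84. 20.] [0.5667 0.065  0.057 ] [0.5622 0.0574 0.0695]
round_button_top 0.24 [368. 159.] [ 0.3933 -0.1695  0.057 ] [ 0.3895 -0.1721  0.0365]
mushroom_top 0.95 [83. 18.] [0.5644 0.0577 0.069 ] [0.5643 0.0575 0.0693]
```

View pics/w1.png

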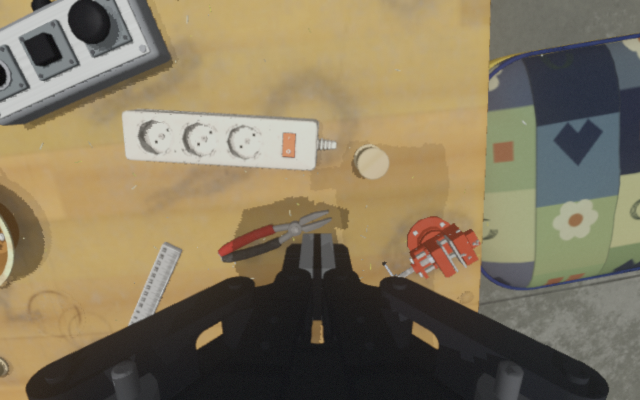

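The wrist view shows the rocker at (289,145), raised half towards the robot. The spool is at (371,162), and the strip is about 3° off the tool axes. I'll move 14 mm to the near side of the rocker's centre and descend.

```bash
python3 -m jog '[{"grip":0,"xyz":[8,-15,30],"spin":0},{"grip":0,"xyz":[8,-15.5,40],"spin":0},{"grip":0,"xyz":[0,0,50],"spin":0.05},{"grip":0,"xyz":[0,0,35],"spin":0},{"grip":0,"xyz":[0,0,19],"spin":0},{"grip":0,"xyz":[0,0,0],"spin":0}]'
python3 - <<'E'
from h import *
d=snap("wrist");s=env.observe();print(s["t"],s["ee_pos"],s["tcp_rot"])
c=d["image"][100:400,120:520];cv2.imwrite("pics/w2.png",cv2.resize(c,None,fx=2,fy=2))
print([(r["conf"],r["xy"],atz(d,r["xy"],.045),bydepth(d,r["xy"])) for r in env.tip_of("wrist","rocker")])
E
```

```text
t: 3.8
ee_pos: [0.406, -0.0904, 0.0564]
tcp_rot: [-180.0, 0.1, -13.3]
ft_force: [0.1, 0.3, 0.3]
width: -0.0
finger_force: 0.0
3.85 [ 0.40664302 -0.09055406  0.05732802] [-1.79985426e+02  5.26813139e-02 -1.33087177e+01]
[(0.94, [319.6, 219.7], array([ 0.4179398 , -0.09391284,  0.045     ]), array([ 0.41767087, -0.0938559 ,  0.04424395]))]
```

View pics/w2.png

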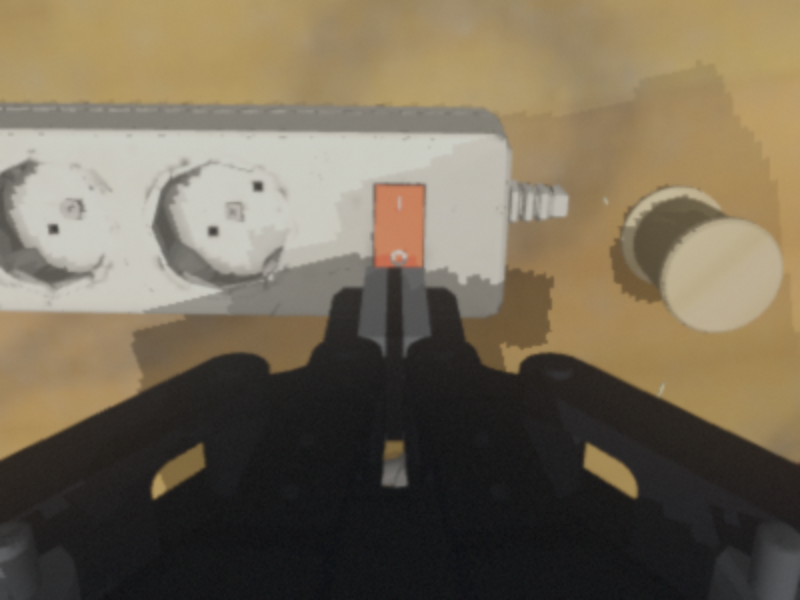

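The fingertips sit on the raised half, centred on the rocker, which shows at crop (400,225). The measured offset is 12 mm, inside the 10 to 18 mm window. I'll press slowly.

```bash
python3 -m jog '[{"grip":0,"xyz":[-1.5,0,6],"spin":0},{"grip":0,"xyz":[0,0,2.5],"spin":0},{"grip":0,"xyz":[0,0,1.2],"spin":0},{"grip":0,"xyz":[0,0,1.2],"spin":0},{"grip":0,"xyz":[0,0,1.2],"spin":0},{"grip":0,"xyz":[0,0,1.2],"spin":0},{"grip":0,"xyz":[0,0,1.2],"spin":0},{"grip":0,"xyz":[0,0,0],"spin":0},{"grip":0,"xyz":[0,0,0],"spin":0}]'
```

```text
t: 5.03
ee_pos: [0.4042, -0.0902, 0.043]
tcp_rot: [180.0, 0.1, -13.4]
ft_force: [-12.6, 3.4, 24.0]
width: -0.0
finger_force: 12.7
```

```bash
python3 -m jog '[{"grip":0,"xyz":[0,0,0.5],"spin":0},{"grip":0,"xyz":[0,0,0],"spin":0},{"grip":0,"xyz":[0,0,-30],"spin":0},{"grip":0,"xyz":[-30,0,-30],"spin":0},{"grip":0,"xyz":[0,0,0],"spin":0}]'
python3 - <<'E'
from h import *
d=snap("wrist");s=env.observe();print(s["t"],s["ee_pos"],s["tcp_rot"])
r=env.tip_of("wrist","rocker")[0];print(r["conf"],r["xy"],atz(d,r["xy"],.045))
u,v=map(int,r["xy"])
c=d["image"][v-50:v+50,u-70:u+70];cv2.imwrite("pics/w3.png",cv2.resize(c,None,fx=5,fy=5))
for k in range(-30,31,3): print(k,np.round(1000*bydepth(d,(u,v+k)),1))
E
```

```text
t: 5.65
ee_pos: [0.3757, -0.0836, 0.1037]
tcp_rot: [179.9, -0.1, -13.4]
ft_force: [1.0, 0.3, -0.3]
width: -0.0
finger_force: 0.0
5.7 [ 0.3762982  -0.08378879  0.10294148] [ 1.79961700e+02 -1.19836368e-01 -1.33821397e+01]
0.73 [318.7, 145.8] [ 0.4184853  -0.09428827  0.045     ]
-30 [436.7 -98.2  42.2]
-27 [434.9 -97.7  42.6]
-24 [433.1 -97.3  42.1]
-21 [431.4 -96.9  42.4]
-18 [429.9 -96.5  46.7]
-15 [428.1 -96.1  46.7]
-12 [426.3 -95.7  46.1]
-9 [424.5 -95.3  45.1]
-6 [422.6 -94.8  44.4]
-3 [420.7 -94.4  43.7]
0 [418.9 -93.9  43.3]
3 [417.  -93.5  43.2]
6 [415.3 -93.1  43.7]
9 [413.5 -92.7  43.8]
12 [411.6 -92.2  43.9]
15 [409.7 -91.8  43.3]
18 [407.7 -91.3  42.9]
21 [405.7 -90.8  42.2]
24 [403.8 -90.4  42.3]
27 [401.9 -89.9  42.1]
30 [400.1 -89.5  42.5]
```

View pics/w3.png

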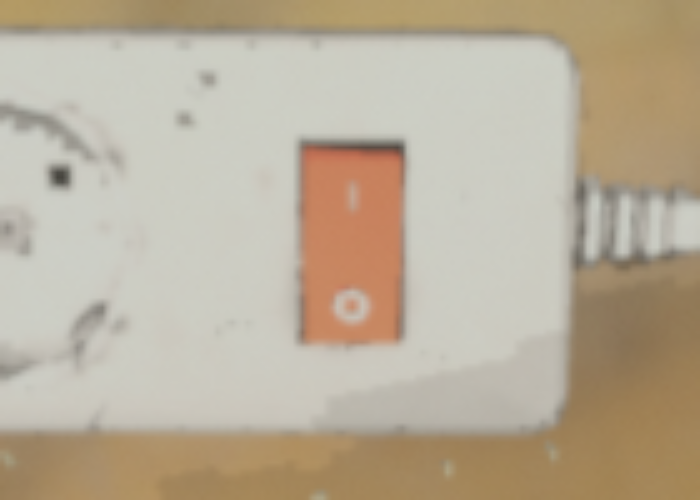

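The picture shows the rocker over: its far half ("I") stands at 46.8 mm and its near half at 43 mm, the mirror image of the start. Next is the control box.

```bash
python3 -m jog '[{"grip":0,"xyz":[0,0,-50],"spin":0},{"grip":0,"xyz":[10.5,-41.4,-2],"spin":0},{"grip":0,"xyz":[10.5,-41.4,-2],"spin":0},{"grip":0,"xyz":[10.5,-41.4,-2],"spin":0},{"grip":0,"xyz":[10.5,-41.4,0],"spin":0},{"grip":0,"xyz":[10.5,-41.4,0],"spin":0},{"grip":0,"xyz":[0,0,0],"spin":-0.135},{"grip":0,"xyz":[0,0,0],"spin":-0.135},{"grip":0,"xyz":[0,0,0],"spin":-0.135},{"grip":0,"xyz":[0,0,0],"spin":0}]'
python3 - <<'E'
from h import *
np.set_printoptions(precision=4,suppress=True)
d=snap("wrist");s=env.observe();print(s["t"],s["ee_pos"],s["tcp_rot"])
cv2.imwrite("pics/w4.png",d["image"])
Z=dict(console=0,square_key_top=.057,round_button_top=.057,mushroom_top=.069)
for n in Z:
    for r in env.tip_of("wrist",n)[:2]: print(n,round(r["conf"],2),np.round(r["xy"]),atz(d,r["xy"],Z[n]),bydepth(d,r["xy"]))
E
```

```text
t: 7.0
ee_pos: [0.4752, 0.1059, 0.1573]
tcp_rot: [-179.9, 0.1, 9.8]
ft_force: [0.1, -0.9, 0.1]
width: -0.0004
finger_force: 0.0
7.05 [0.4751 0.1059 0.1575] [-179.9512    0.0638    9.657 ]
square_key_top 0.6 [319.  96.] [0.5492 0.1175 0.057 ] [0.5492 0.1175 0.0568]
round_button_top 0.78 [239.  94.] [0.541  0.1745 0.057 ] [0.541  0.1743 0.0578]
mushroom_top 0.71 [409.  92.] [0.5624 0.0574 0.069 ] [0.5623 0.0575 0.0694]
mushroom_top 0.57 [322.  89.] [0.554  0.1165 0.069 ] [0.5546 0.1165 0.0565]
```

View pics/w4.png

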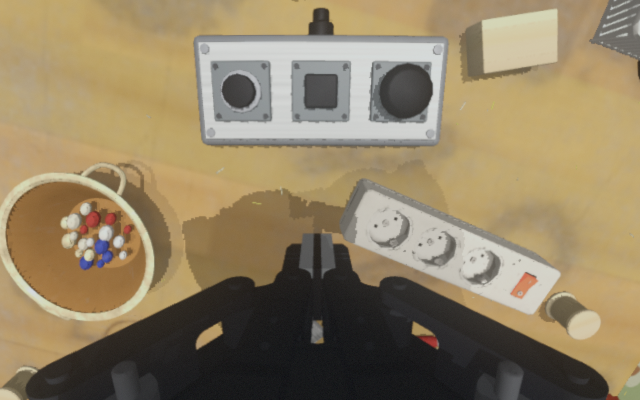

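The wrist view shows round (239,91), square (321,91) and mushroom (406,91), with the box aligned to the tool. I'll get exact centres from the depth points.

```bash
python3 - <<'E'
from h import *
np.set_printoptions(precision=4,suppress=True)
d=snap("wrist");s=env.observe()
R=Ro.from_euler('xyz',s["tcp_rot"],degrees=True).as_matrix()
for n,u0,u1 in(("round",205,272),("square",290,352),("mush",368,440)):
    P=np.array([bydepth(d,(u,v)) for v in range(55,125) for u in range(u0,u1)])
    for z0 in(.0545,.0445):
        Q=P[(P[:,2]>z0)&(P[:,2]<z0+(.004 if n!="mush" else .03))]
        c=(Q.min(0)+Q.max(0))/2;L=(Q-s["ee_pos"])@R
        lo,hi=np.percentile(L,1,axis=0),np.percentile(L,99,axis=0)
        print(n,z0,len(Q),"tool mid mm",500*(lo+hi),"size",1000*(hi-lo))
E
```

```text
round 0.0545 884 tool mid mm [ 79.0392 -57.2677 101.2522] size [21.5828 21.9823  2.3023]
round 0.0445 2308 tool mid mm [ 79.2192 -57.5869 111.5099] size [44.2219 43.3984  3.511 ]
square 0.0545 1098 tool mid mm [ 78.8821   1.9867 102.057 ] size [22.9825 23.2004  2.1082]
square 0.0445 2387 tool mid mm [ 78.9981   2.0117 111.6036] size [42.6897 43.3504  2.452 ]
mush 0.0545 2323 tool mid mm [78.441  61.6182 92.3402] size [35.6174 34.3111  7.3635]
mush 0.0445 3551 tool mid mm [ 79.0658  61.8109 100.7558] size [42.8052 42.4143 24.1017]
```

Sizes and heights match, and all three controls lie on one line 60 mm apart. Square key: 79 mm along tool x, 2 mm along y.

```bash
python3 -m jog '[{"grip":0,"xyz":[40,1,0],"spin":0},{"grip":0,"xyz":[39,1,30],"spin":0},{"grip":0,"xyz":[0,0,40],"spin":0},{"grip":0,"xyz":[0,0,24],"spin":0},{"grip":0,"xyz":[0,0,5],"spin":0},{"grip":0,"xyz":[0,0,2],"spin":0},{"grip":0,"xyz":[0,0,2],"spin":0},{"grip":0,"xyz":[0,0,2],"spin":0},{"grip":0,"xyz":[0,0,1.5],"spin":0},{"grip":0,"xyz":[0,0,0.5],"spin":0},{"grip":0,"xyz":[0,0,0],"spin":0},{"grip":0,"xyz":[0,0,0],"spin":0}]'
```

```text
t: 8.8
ee_pos: [0.5532, 0.1174, 0.0514]
tcp_rot: [-180.0, -0.0, 9.8]
ft_force: [2.9, -0.1, 2.2]
width: 0.0001
finger_force: 1.4
```

```bash
python3 -m jog '[{"grip":0,"xyz":[0,0,1],"spin":0},{"grip":0,"xyz":[0,0,1],"spin":0},{"grip":0,"xyz":[0,0,0],"spin":0}]'
```

```text
t: 9.18
ee_pos: [0.5534, 0.1174, 0.0508]
tcp_rot: [180.0, -0.0, 9.8]
ft_force: [-8.8, -3.2, 34.7]
width: 0.0002
finger_force: 17.3
```

At the stop (35 N). I'll lift, back off and check the key.

```bash
python3 -m jog '[{"grip":0,"xyz":[0,0,-20],"spin":0},{"grip":0,"xyz":[0,0,-60],"spin":0},{"grip":0,"xyz":[-40,0,-29],"spin":0},{"grip":0,"xyz":[-39,0,0],"spin":0},{"grip":0,"xyz":[0,0,0],"spin":0}]'
python3 - <<'E'
from h import *
np.set_printoptions(precision=4,suppress=True)
d=snap("wrist");s=env.observe();print(s["t"],s["ee_pos"],s["tcp_rot"])
for p in((240,91),(321,91),(404,91)): print(bydepth(d,p))
E
```

```text
t: 9.8
ee_pos: [0.4732, 0.1032, 0.1587]
tcp_rot: [179.9, 0.0, 9.9]
ft_force: [0.4, -1.5, 0.6]
width: -0.0003
finger_force: 0.0
9.85 [0.4747 0.1034 0.1588] [179.9471  -0.0048   9.836 ]
[0.5412 0.1714 0.0578]
[0.5513 0.1137 0.0514]
[0.5605 0.0576 0.0692]
```

The key top now reads 51.4 mm, so it is down. Next the round button.

```bash
python3 -m jog '[{"grip":0,"xyz":[40,-30,0],"spin":0},{"grip":0,"xyz":[39,-29.5,30],"spin":0},{"grip":0,"xyz":[0,0,40],"spin":0},{"grip":0,"xyz":[0,0,24],"spin":0},{"grip":0,"xyz":[0,0,5],"spin":0},{"grip":0,"xyz":[0,0,2],"spin":0},{"grip":0,"xyz":[0,0,2],"spin":0},{"grip":0,"xyz":[0,0,2],"spin":0},{"grip":0,"xyz":[0,0,2],"spin":0},{"grip":0,"xyz":[0,0,1.5],"spin":0},{"grip":0,"xyz":[0,0,0],"spin":0},{"grip":0,"xyz":[0,0,0],"spin":0}]'
```

```text
t: 11.35
ee_pos: [0.5437, 0.1762, 0.0509]
tcp_rot: [180.0, -0.1, 9.8]
ft_force: [-3.5, -1.8, 18.1]
width: -0.0
finger_force: 9.5
```

At the stop (18 N, z 50.9 mm) for over 0.1 s. Now release and check everything.

```bash
python3 -m jog '[{"grip":0,"xyz":[0,0,0.5],"spin":0},{"grip":0,"xyz":[0,0,0],"spin":0},{"grip":0,"xyz":[0,0,-20],"spin":0},{"grip":0,"xyz":[0,0,-60],"spin":0},{"grip":0,"xyz":[-40,30,-29],"spin":0},{"grip":0,"xyz":[-39,29,0],"spin":0},{"grip":0,"xyz":[0,0,0],"spin":0},{"grip":0,"xyz":[0,0,0],"spin":0}]'
python3 - <<'E'
from h import *
np.set_printoptions(precision=4,suppress=True)
d=snap("wrist");cv2.imwrite("pics/w5.png",d["image"])
for p in((240,91),(321,91),(404,91)): print(bydepth(d,p))
E
```

```text
t: 12.35
ee_pos: [0.4756, 0.1044, 0.1588]
tcp_rot: [180.0, -0.0, 9.8]
ft_force: [-0.4, -0.0, 0.2]
width: 0.0003
finger_force: 0.0
[0.5438 0.1729 0.0578]
[0.5538 0.1152 0.0519]
[0.563  0.059  0.0695]
```

View pics/w5.png

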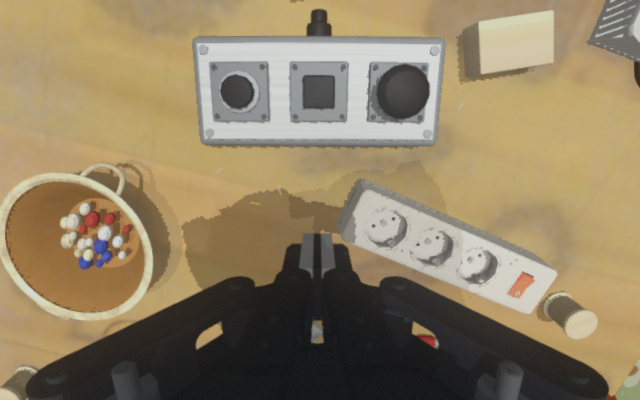

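The view shows the round button up again at (237,91), the square key down at (318,91) and the mushroom untouched at (403,91). The strip, spool and block have not moved, and the robot touches nothing.

```bash
python3 -c "
from plant import env
print(env.job_done())"
```

```text
the job is handed in; nothing more can be done
None
```

I pressed the rocker over, the square key fully down and the round button down and released, in that order, and handed the job in after about 12 s of the 42 s; the final check showed the key down, the round and mushroom buttons up, and the strip, spool and block unmoved (the glue bottle was out of view), but the hand-in gave no verdict.

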